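# Make up two instrument repair kits

### The arm

A 6-joint arm with a two-finger parallel gripper is mounted at the origin on the work surface. World frame = base frame: x ahead of the robot, y to its left, z up, the work surface at z = 0. Lengths are in mm, angles in rad, forces in N, time in s.
With the tool pointing down it reaches from about 275 to 775 mm from the base axis. Payload 14.6 kg.
Tool frame: the origin (TCP) lies midway between the tips of the shut fingers; the grasp point (between the pads) lies 19 mm behind it; y points along the fingers, x is the direction in which the jaws open and shut, and the axes are right-handed (so a half turn about y gives the same grasp; the last joint's range is limited). The gripper opens to 85 mm and grips with 20 to 120 N. Pads are 22 mm wide; open, the fingers measure 114 mm over their backs; the gripper's body (76 mm by 85 mm) begins 54 mm behind the grasp point. The pads swing forward as they close: fully open they stand 13 mm farther back than shut.
Start: joints at [1.029, 0.263, -0.048, 1.259, 0, 1.415], TCP at [198.049, 486.215, 231.278] pointing down, gripper open.
Joint ranges: [-2.65, 2.65], [-0.89, 1.7], [-1.18, 1.37], [-2.13, 2.11], [-1.35, 1.29], [-3.14, 3.14]. Speed limits (rad/s): [1.89, 1.89, 2.57, 2.79, 3.14, 3.14].

### API

Orientations are given as a unit quaternion [w, x, y, z].
In Python, from station import r, eyes, order, finder gives the robot as it stands.
- The arm moves only by the tool arm_command, never from a script. Its argument "plan" is a list of rows, each a list of 7 numbers: the shift along the world's x, y, z in m, then the turn, a rotation vector about the world's x, y, z in rad, then the finger opening in m, from 0 to 0.0854. A call has 1 to 12 rows; each row is the pose to reach, as a shift and turn from the pose commanded when the call began; what a row does not reach only later rows make up. A row lasts 1/8 s, in which the tool goes at most 62.5 mm and 10.7 degrees, less where a joint would pass 70% of its speed; a pose out of reach is approached as far as the arm can. A call with a gripper value outside its range is refused whole. The fingers move at their own pace and stop on an object; "grip_force" is the grip in N (left out, the last holds). Time passes only in rows, so rows that repeat a pose let the fingers close. It gives the time, the measured TCP pose, the force and the opening at its end, in the units of the state.
- r.read_state(): the state, without advancing time (a new reading comes with each control period).
- eyes.grab_frame(name): name is "scene" or "top" or "wrist"; returns the picture (420x560x3 uint8, blue, green, red); there is no depth.
- eyes.camera_info(name): a dict with "mtx" (3x3 intrinsics, pixels), "rvec" (rotation vector, rad) and "tvec" (3), from world to camera coordinates, as OpenCV has them. Camera axes: x right, y down, z forward; pixel columns grow to the right and rows downward; lengths in mm; the calibration is good to about 2 mm. The wrist camera is an equidistant fisheye: a pixel r from the principal point sees the ray r / f radians off the axis. A picture is of the moment at which its call begins: read the wrist's pose just before it. camera_info takes no time and is no camera call; for the wrist camera it gives the pose at the moment of the call.
- order.hand_in(): hands the job in, once; it reports no verdict.
Trained networks look in the newest picture that a camera, given by its name, has taken for a name from the list of things; names that differ only in an ending like _2 or _b are one class to them, and where a whole thing is asked for, a point or a joint stands for the part that bears it (a point fixed in the world has none). Each returns a list of dicts, best first, with "p" (0 to 1); they miss things now and then, are a little off and sometimes report something else, mostly with a low value. They report only what shows in the picture. A call takes as long as a camera call. They do not tell look-alikes from the thing itself.
- finder.boxes_of(name, camera): "centre" ([column, row] in pixels, amid what is visible of it).
- finder.silhouettes(name, camera): "mask" (420x560 bool, what is visible of it) and "centre" ([column, row] in pixels, amid what is visible of it).
The state is a dict: "time": time; "qpos": joint angles; "joint_velocities": joint speeds; "tau": joint torques, N m; "ee_pos": TCP position; "tool_rot": TCP orientation; "wrist_force": force on the tool from outside, world axes, zero at the start; "moment": the same for the moment, N m; "width": finger opening in mm.
Only numpy, scipy, OpenCV 4.12 (cv2) and the standard library are available. Lean on these libraries where they do the work, as an engineer would, in place of code of your own. Each camera call takes 0.05 s, during which the arm holds its last target.

### The job

Make up the two repair kits: the nearly square tray gets the long bridge, the small spool clamp and the neck block; the narrow tray gets the short bridge and the large spool clamp. Set each thing down in the middle of its own dark inlay in the tray floor, with the bridges and the block lying flat and square to the inlay and the clamps standing upright. Leave the glue bottle, the glass jar and the cork sanding block where they are.

Things in the scene. Friction and masses are not known exactly. Their poses are not given: they have to be found in the camera images.
- square_tray: nearly square plywood kit tray, 190 (x) by 180 (y) mm. Fixed. Floor 5 mm, rim 13 mm above bench. Origin: centre of underside, at bench level; z up; yaw within 0.25 rad of world. Flush dark inlays (mm, x, y): 50x144 at (50, 0) for the long bridge, length along tray y; round, 56 across, at (-45, 50) for the small clamp; 64x84 at (-45, -40) for the neck block, its length along tray y.
- narrow_tray: narrow plywood kit tray, 130 (x) by 200 (y) mm. Fixed. Floor 5 mm, rim 13 mm above bench. Origin: centre of underside, at bench level; z up; yaw within 0.25 rad of world. Flush dark inlays (mm, x, y): 104x50 at (0, 50) for the short bridge, length along tray x; round, 68 across, at (0, -45) for the large clamp.
- long_bridge: the longer instrument bridge: flat dark wood bar, 120 mm long (its x), 26 mm wide (its y), ends 6 mm high; raised middle 46 mm long, 12 mm high (14 with its white saddle strip). Grasp across the 26 mm at the middle. Starts flat on the bench; either way round is right. Origin: centre of its underside, z up.
- short_bridge: the shorter instrument bridge: flat dark wood bar, 80 mm long (its x), 26 mm wide (its y), ends 6 mm high; raised middle 34 mm long, 12 mm high (14 with its white saddle strip). Grasp across the 26 mm at the middle. Starts flat on the bench; either way round is right. Origin: centre of its underside, z up.
- large_clamp: the larger spool clamp, standing upright: two mid-brown wooden discs 44 mm across on a thin steel rod, brass wing nut (26 mm wide) on top; 80 mm high in all. Lower disc 0 to 20 mm above its foot, upper disc 46 to 66 mm (grasp it there). One rigid piece. Origin: centre of the underside, z up.
- small_clamp: the smaller spool clamp, standing upright: two mid-brown wooden discs 32 mm across on a thin steel rod, brass wing nut (26 mm wide) on top; 54 mm high in all. Lower disc 0 to 15 mm above its foot, upper disc 29 to 44 mm (grasp it there). One rigid piece. Origin: centre of the underside, z up.
- neck_block: mid-brown wooden neck block, 60 mm long (its x), 40 mm wide (its y), 35 mm high, with an upright open slot 16 mm wide and 24 mm deep in its +x end, so a U from above. Grasp across the 40 mm at the middle; either way round is right. Origin: centre of the underside, z up.
- glue_bottle: bystander: white plastic bottle with a blue cap, 48 mm across, 115 mm high. Origin: centre of the underside.
- glass_jar: bystander: amber glass jar with a steel lid, 68 mm across, 85 mm high. Origin: centre of the underside.
- sanding_block: bystander: plain cork sanding block, 60 by 110 mm, 40 mm high. Origin: centre of the underside.
There are look-alikes about, which are no part of the job. Leave any purple look-alike of the short_bridge alone. Leave any purple or red look-alike of the neck_block alone.

How it is judged:
By the outcome, as a careful person would: the job done as asked, in the order asked, and still so for the second after the job is handed in, with the robot touching nothing.
It also fails if it takes over 122 s, if anything falls off the work surface, if the arm or the gripper's body presses on something with over 40 N, if the wrist force passes 120 N, or if a joint passes its speed limit or range.

## Working session

There is one attempt and no reset: what is moved stays moved. The work goes in short steps, Python scripts to look and compute and a tool call to move; the robot and the scene stay as the last step left them, time stands still between calls to the robot, and variables do not carry over. Pictures are saved under pics/ and viewed, and the job is handed in when it is done.

Besides the shell and the picture viewer there is one more tool, called as name([rows], argument=value, ...), one row to a line, values as JSON. arm_command: Moves the arm, as the interface text tells. Its arguments: {"type":"object","properties":{"plan":{"type":"array"},"grip_force":{"type":"number"}},"required":["plan"]}

```bash
ls; mkdir -p pics
python3 - <<'E'
from station import r, eyes, order, finder
import cv2
s=r.read_state(); print(s)
for n in ("scene","top","wrist"):
    cv2.imwrite(f"pics/{n}0.png",eyes.grab_frame(n)); print(n,eyes.camera_info(n))
E
```

```text
pics
{'time': 0.0, 'qpos': array([ 1.02869563e+00,  2.63536267e-01, -4.89505688e-02,  1.25942420e+00,
       -4.46777945e-05,  1.41551551e+00]), 'joint_velocities': array([ 0.00121007, -0.00179285, -0.00112955, -0.00010954, -0.00106751,
       -0.00048567]), 'tau': array([-7.93067957e-04, -6.37623954e+01,  3.84567189e+01,  1.36156604e-02,
       -1.53583110e-04,  2.91460833e-05]), 'ee_pos': array([197.90824611, 485.95258298, 230.8131913 ]), 'tool_rot': array([-0.58659935,  0.58696136,  0.39422359, -0.39492447]), 'wrist_force': array([ 0.33798464, -0.45185995,  0.94049776]), 'moment': array([ 0.01276314, -0.00411577,  0.01807176]), 'width': 85.54818454645236}
scene {'mtx': array([[424.35650493,   0.        , 275.92356759],
       [  0.        , 424.35650493, 211.29992658],
       [  0.        ,   0.        ,   1.        ]]), 'rvec': array([ 0.78382068,  2.49344469, -1.2068085 ]), 'tvec': array([ 530.43528399, -186.55308008, 1233.74019127])}
top {'mtx': array([[528.49684838,   0.        , 274.17984142],
       [  0.        , 528.49684838, 213.09791036],
       [  0.        ,   0.        ,   1.        ]]), 'rvec': array([ 2.17657842, -2.14803314,  0.09597138]), 'tvec': array([  -5.58516666,  641.67957514, 1024.69225502])}
wrist {'mtx': array([[325.1922621 ,   0.        , 277.86104532],
       [  0.        , 325.1922621 , 212.908603  ],
       [  0.        ,   0.        ,   1.        ]]), 'rvec': array([-2.40254538, -1.61462182, -0.23068835]), 'tvec': array([-523.90509405,  -36.27700638,  378.00147122])}
```

View pics/scene0.png

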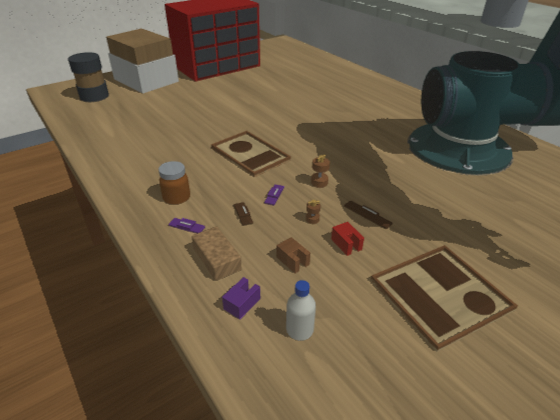

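View pics/top0.png

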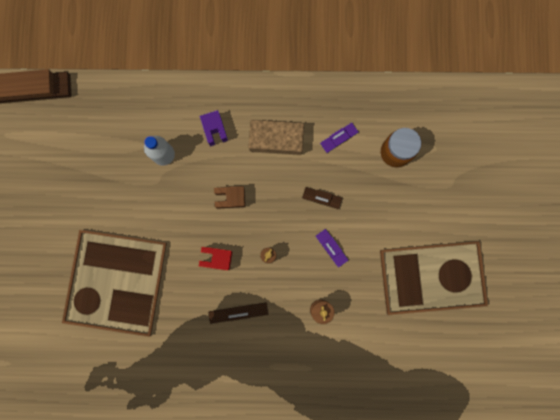

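View pics/wrist0.png

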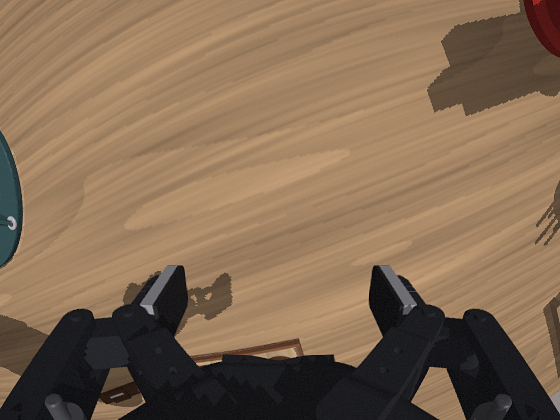

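The top picture shows the square tray at (117,282), the narrow tray at (434,277), a dark long bridge at (238,313) and a dark short bridge at (322,198). The small clamp is at (268,255), the large clamp at (322,311) and the brown block at (230,196). The purple and red look-alikes are at (340,137), (332,248), (213,127) and (215,258). I'll measure next.

```bash
cat > h.py <<'E'
import numpy as np, cv2
from station import r, eyes, order, finder
from scipy.spatial.transform import Rotation as R
def cam(n):
    c=eyes.camera_info(n); return c['mtx'],cv2.Rodrigues(c['rvec'])[0],c['tvec'],n=='wrist'
def rays(c,px):
    K,Rm,t,fe=c; px=np.atleast_2d(np.asarray(px,float))
    v=(px-K[:2,2])/[K[0,0],K[1,1]]
    if fe:
        th=np.linalg.norm(v,axis=1,keepdims=True); d=np.hstack([v/np.maximum(th,1e-9)*np.sin(th),np.cos(th)])
    else: d=np.hstack([v,np.ones((len(v),1))])
    return -Rm.T@t, d@Rm
def plane(c,px,z):
    o,d=rays(c,px); return (o+d*((z-o[2])/d[:,2])[:,None])[:,:2]
def proj(c,P):
    K,Rm,t,fe=c; q=np.atleast_2d(P)@Rm.T+t
    if fe:
        rr=np.linalg.norm(q[:,:2],axis=1,keepdims=True); th=np.arctan2(rr[:,0],q[:,2])[:,None]
        v=q[:,:2]/np.maximum(rr,1e-9)*th
    else: v=q[:,:2]/q[:,2:]
    return v*[K[0,0],K[1,1]]+K[:2,2]
def save(n,img,box=None,s=1):
    if box: img=img[box[1]:box[3],box[0]:box[2]]
    cv2.imwrite(f'pics/{n}.png',cv2.resize(img,None,fx=s,fy=s,interpolation=cv2.INTER_CUBIC))
E
python3 - <<'E'
from h import *
c=cam('top'); print('cam pos',-c[1].T@c[2], 'bottom-left',plane(c,[[0,0],[560,420]],0))
img=eyes.grab_frame('top'); cv2.imwrite('pics/top1.png',img)
H={'square_tray':13,'narrow_tray':13,'long_bridge':10,'short_bridge':10,'large_clamp':66,'small_clamp':44,'neck_block':35,'glue_bottle':115,'glass_jar':85,'sanding_block':40}
out={}
for n,h in H.items():
    for i,d in enumerate(finder.silhouettes(n,'top')):
        m=d['mask']; cs=max(cv2.findContours(m.astype(np.uint8),0,2)[0],key=cv2.contourArea)[:,0]
        out[f'{n}_{i}']=m
        rc=cv2.minAreaRect(plane(c,cs,h).astype(np.float32))
        print(n,round(d['p'],2),np.round(d['centre']),'xy',np.round(rc[0],1),'size',np.round(rc[1],1),'ang',round(rc[2],1),'bgr',img[m].mean(0).round())
np.savez('masks.npz',**out)
save('crop1',img,(190,90,390,340),2.4); save('crop2',img,(50,215,190,345),4.5); save('crop3',img,(370,230,500,325),5)
E
```

```text
cam pos [ 533.71786577  -12.2794634  1084.79147456] bottom-left [[1102.04888703  604.27756018]
 [ 242.34771564 -565.49462392]]
square_tray 0.68 [113. 285.] xy [498.8 323.4] size [183.2 190.4] ang 81.9 bgr [ 61.  86. 107.]
narrow_tray 0.95 [432. 280.] xy [ 516.8 -317.9] size [129.3 204.2] ang 5.7 bgr [ 66.  93. 113.]
long_bridge 0.57 [238. 313.] xy [441.7  72.5] size [ 26.4 119.7] ang 9.5 bgr [22. 31. 43.]
short_bridge 0.73 [337. 136.] xy [ 803.4 -129.4] size [27.3 77.5] ang 37.4 bgr [117.  50.  87.]
short_bridge 0.69 [322. 198.] xy [677.2 -93.7] size [80.6 28.5] ang 75.2 bgr [38. 53. 72.]
short_bridge 0.57 [332. 247.] xy [ 574.1 -114.2] size [78.6 25.3] ang 37.3 bgr [122.  54.  91.]
large_clamp 0.88 [323. 312.] xy [451.2 -91.5] size [47.7 44.3] ang 45.3 bgr [ 46.  78. 110.]
small_clamp 0.69 [268. 256.] xy [557.2  13.2] size [29.2 27.7] ang 45.8 bgr [ 46.  82. 113.]
neck_block 0.94 [218. 260.] xy [549.  119.1] size [62.1 39.1] ang 80.0 bgr [ 30.  33. 143.]
neck_block 0.7 [214. 126.] xy [812.7 128.3] size [67.9 40.5] ang 19.6 bgr [106.  41.  78.]
neck_block 0.69 [231. 196.] xy [671.2  92.8] size [43.1 61.1] ang 5.9 bgr [ 42.  68. 100.]
glue_bottle 0.92 [159. 148.] xy [748.5 219.1] size [66.4 43.6] ang 45.8 bgr [105.  95.  88.]
glass_jar 0.74 [399. 147.] xy [ 764.3 -238.6] size [65.  80.2] ang 44.6 bgr [ 99. 103. 110.]
sanding_block 0.89 [278. 137.] xy [794.8   1. ] size [109.5  66.6] ang 86.8 bgr [ 68.  98. 124.]
sanding_block 0.51 [434. 278.] xy [ 517.4 -310.2] size [129.9 201.2] ang 5.7 bgr [ 65.  92. 113.]
```

View pics/crop1.png

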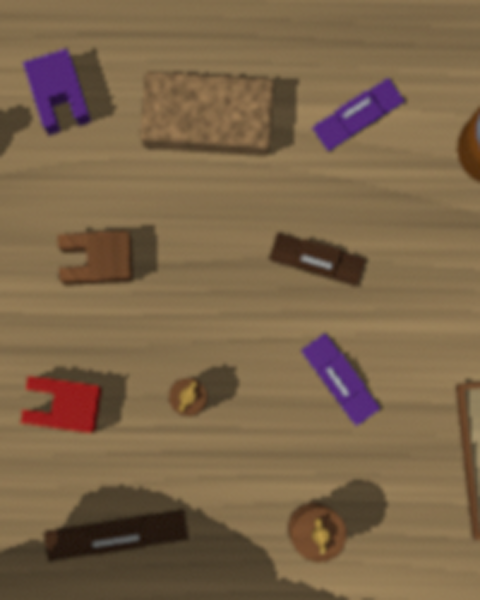

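View pics/crop2.png

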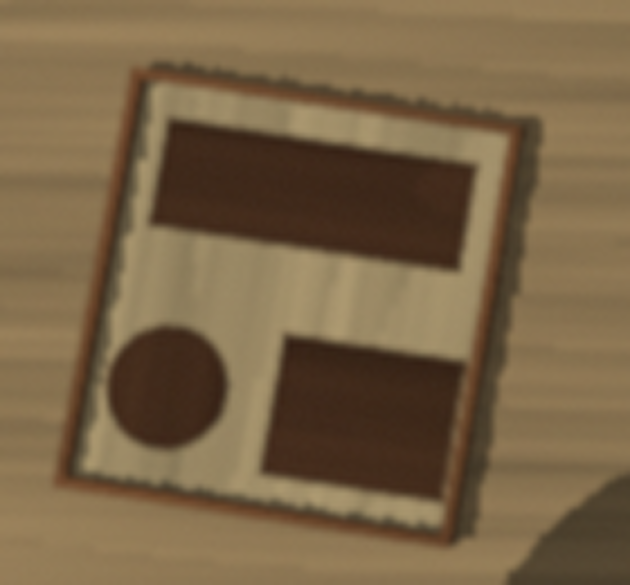

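View pics/crop3.png

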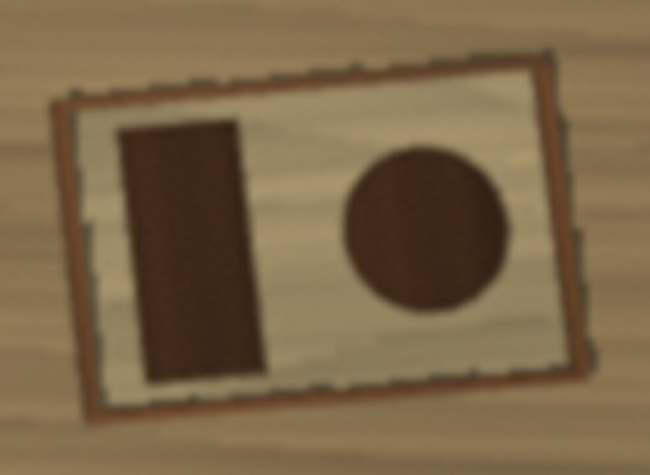

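The brown neck block at (230,196), the dark long bridge at (238,313) and the dark short bridge at (322,198) fit the descriptions. The purple and red ones are the look-alikes. Next I'll fit the inlays and object models.

```bash
cat > fit.py <<'E'
from h import *
from scipy.optimize import minimize
def box(x0,x1,y0,y1,z0,z1): return [[x,y,z] for x in(x0,x1) for y in(y0,y1) for z in(z0,z1)]
def disc(rad,z0,z1): return [[rad*np.cos(a),rad*np.sin(a),z] for a in np.linspace(0,2*np.pi,40) for z in(z0,z1)]
M={'long_bridge':[box(-60,60,-13,13,0,6),box(-23,23,-13,13,0,12)],
'short_bridge':[box(-40,40,-13,13,0,6),box(-17,17,-13,13,0,12)],
'large_clamp':[disc(22,0,20),disc(22,46,66),disc(3,20,46),box(-13,13,-3,3,70,80),disc(4,66,76)],
'small_clamp':[disc(16,0,15),disc(16,29,44),disc(3,15,29),box(-13,13,-3,3,46,54),disc(4,44,52)],
'neck_block':[box(-30,6,-20,20,0,35),box(0,30,8,20,0,35),box(0,30,-20,-8,0,35)]}
def sil(name,c,x,y,yaw,z=0,S=4,shape=(420,560)):
    im=np.zeros((shape[0]*S,shape[1]*S),np.uint8); Rz=R.from_euler('z',yaw)
    for p in M[name]:
        q=proj(c,Rz.apply(np.array(p,float))+[x,y,z]); h=cv2.convexHull((((q+.5)*S-.5)*16).astype(np.int32))
        cv2.fillConvexPoly(im,h,255,shift=4)
    return cv2.resize(im,shape[::-1],interpolation=cv2.INTER_AREA)/255.
def fit(name,c,mask,x,y,yaw,z=0):
    m=mask.astype(float)
    f=lambda p:np.abs(sil(name,c,p[0],p[1],p[2]/50,z)-m).sum()/m.sum()
    best=None
    o=minimize(f,[x,y,yaw*50],method='Nelder-Mead',options=dict(initial_simplex=np.array([[x,y,yaw*50],[x+5,y,yaw*50],[x,y+5,yaw*50],[x,y,yaw*50+7]]),xatol=.1,fatol=1e-4))
    return o.x[0],o.x[1],o.x[2]/50,o.fun
E
cat > t.py <<'E'
from fit import *
c=cam('top'); img=cv2.imread('pics/top1.png'); ms=np.load('masks.npz')
hsv=cv2.cvtColor(img,cv2.COLOR_BGR2HSV)
for n,x,y,yaw in [('long_bridge_0',441.7,72.5,np.radians(99.5)),('short_bridge_1',677,-94,np.radians(75)),('large_clamp_0',450,-90,0),('small_clamp_0',557,13,0),('neck_block_2',671,93,np.radians(95))]:
    print(n,np.round(fit(n[:-2],c,ms[n],x,y,yaw),3))
# inlays
big=cv2.resize(img,None,fx=4,fy=4,interpolation=cv2.INTER_CUBIC); g=big.max(2)
for nm,px in [('Lb',(119,258)),('sc',(87,300)),('nb',(131,307)),('Sb',(408,280)),('lc',(455,276))]:
    m=(g<80).astype(np.uint8); _,lab=cv2.connectedComponents(m); l=lab[px[1]*4,px[0]*4]
    cs=max(cv2.findContours((lab==l).astype(np.uint8),0,2)[0],key=cv2.contourArea)
    w=plane(c,(cs[:,0]+.5)/4-.5,5).astype(np.float32); rc=cv2.minAreaRect(w); mm=cv2.moments(w)
    print(nm,'centroid',round(mm['m10']/mm['m00'],1),round(mm['m01']/mm['m00'],1),'rect',np.round(rc[0],1),np.round(rc[1],1),round(rc[2],2))
E
python3 t.py
```

```text
long_bridge_0 [4.41384e+02 7.29270e+01 1.73400e+00 7.50000e-02]
short_bridge_1 [ 6.77668e+02 -9.39740e+01  1.29400e+00  6.50000e-02]
large_clamp_0 [ 4.48668e+02 -9.30810e+01  2.32000e-01  4.10000e-02]
small_clamp_0 [ 5.5689e+02  1.2954e+01 -2.2000e-02  1.5300e-01]
neck_block_2 [6.7327e+02 9.3902e+01 1.6620e+00 1.4300e-01]
Lb centroid 549.0 319.1 rect [549.  319.2] [140.5  46.8] 82.34
sc centroid 461.3 381.1 rect [461.3 381.1] [51.3 51.7] 46.48
nb centroid 449.5 291.9 rect [449.5 291.8] [81.4 60.4] 82.07
Sb centroid 512.7 -268.8 rect [ 512.7 -268.8] [100.8  47.2] 5.83
lc centroid 522.4 -363.4 rect [ 522.4 -363.8] [63.8 63.9] 88.97
```

```bash
cat > go.py <<'E'
from h import *
def jaw(s=None):
    s=s or r.read_state(); q=s['tool_rot']; m=R.from_quat([q[1],q[2],q[3],q[0]]).as_matrix(); return m
def plan(x,y,z,jawdeg,gq=True):
    s=r.read_state(); m=jaw(s); a=np.degrees(np.arctan2(m[1,0],m[0,0])); p=s['ee_pos']
    d=(jawdeg-a+90)%180-90
    print('t',round(s['time'],2),'pos',p.round(1),'jaw',round(a,2),'ydown',m[:,1].round(3),'q',s['qpos'].round(2),'w',round(s['width'],1))
    print('shift m',((np.array([x,y,z])-p)/1000).round(4),'turn z rad',round(np.radians(d),4),'alt',round(np.radians(d-np.sign(d)*180),3))
E
python3 -c "
from go import *
plan(441.4,72.9,150,9.35)"
```

```text
t 0.7 pos [198.  486.2 231.3] jaw 67.84 ydown [-0.  0. -1.] q [ 1.03  0.26 -0.05  1.26  0.    1.42] w 85.2
shift m [ 0.2434 -0.4133 -0.0813] turn z rad -1.0208 alt 2.121
```

arm_command([
  [0.06,-0.1,-0.02,0,0,-0.18,0.05],
  [0.12,-0.2,-0.04,0,0,-0.36,0.05],
  [0.18,-0.3,-0.06,0,0,-0.54,0.05],
  [0.243,-0.413,-0.081,0,0,-0.72,0.05],
  [0.243,-0.413,-0.081,0,0,-0.9,0.05],
  [0.243,-0.413,-0.081,0,0,-1.021,0.05],
  [0.243,-0.413,-0.081,0,0,-1.021,0.05],
  [0.243,-0.413,-0.081,0,0,-1.021,0.05],
])

```text
time: 1.7
ee_pos: [442.0, 70.9, 150.1]
tool_rot: [-0.705, 0.705, 0.057, -0.057]
wrist_force: [1.4, 1.0, -0.3]
width: 50.5
```

```bash
cat > look.py <<'E'
from go import *
import sys
c=cam('wrist'); im=eyes.grab_frame('wrist'); save(sys.argv[1],im)
s=r.read_state(); print('campos',(-c[1].T@c[2]).round(1),'force',s['wrist_force'].round(1))
E
python3 look.py w1; python3 -c "
from go import *
plan(441.4,72.9,150,9.35)"
```

```text
campos [430.6 141.2 291.3] force [ 2.8 -0.6 -0.1]
t 1.75 pos [444.3  67.7 149.2] jaw 9.16 ydown [ 0.001 -0.002 -1.   ] q [-0.03  0.18 -0.39  1.   -0.    1.38] w 49.9
shift m [-0.0029  0.0052  0.0008] turn z rad 0.0032 alt -3.138
```

View pics/w1.png

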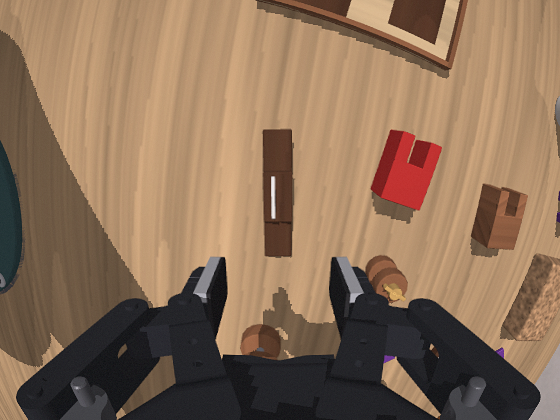

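The wrist picture shows the dark bridge lengthwise at (278,192), with the jaws either side of its axis, and the red block at (406,168). I'll fit it here as a cross-check.

```bash
cat > wfit.py <<'E'
from fit import *
from go import plan
import sys
def wfit(name,x,y,yaw,cn='wrist',dz=0,dbg=None):
    s=r.read_state(); c=cam(cn); im=eyes.grab_frame(cn)
    ds=finder.silhouettes(name,cn); px=proj(c,[[x,y,dz+10]])[0]
    if not ds: print('none'); return None
    for d in ds: print(name,round(d['p'],2),np.round(d['centre']),im[d['mask']].mean(0).round(),d['mask'].sum())
    d=min(ds,key=lambda d:np.linalg.norm(np.array(d['centre'])-px))
    o=fit(name,c,d['mask'],x,y,yaw,dz); print(cn,'fit',np.round(o[:2],1),'yawdeg',round(np.degrees(o[2]),1),'err',round(o[3],3))
    if dbg:
        e=sil(name,c,*o[:3],dz); cc=cv2.findContours((e>.5).astype(np.uint8),0,2)[0]; cv2.drawContours(im,cc,-1,(0,255,0),1); save(dbg,im)
    return o
E
python3 -c "
from wfit import *
wfit('long_bridge',441.4,72.9,1.734)
plan(441.4,72.9,150,9.35)"
```

```text
long_bridge 0.64 [275. 184.] [50. 64. 93.] 3744
wrist fit [440.7  73.8] yawdeg 99.4 err 0.044
t 1.85 pos [441.7  71.5 149.9] jaw 9.14 ydown [-0.001 -0.    -1.   ] q [-0.02  0.18 -0.4   1.   -0.    1.39] w 50.2
shift m [-0.0003  0.0014  0.0001] turn z rad 0.0037 alt -3.138
```

arm_command([
  [0,0,-0.05,0,0,0.003,0.05],
  [0,0,-0.1,0,0,0.003,0.05],
  [0,0,-0.13,0,0,0.003,0.045],
  [0,0,-0.144,0,0,0.003,0.045],
  [0,0,-0.148,0,0,0.003,0.045],
  [0,0,-0.148,0,0,0.003,0.0],
  [0,0,-0.148,0,0,0.003,0.0],
  [0,0,-0.148,0,0,0.003,0.0],
  [0,0,-0.148,0,0,0.003,0.0],
], grip_force=40)

```text
time: 2.98
ee_pos: [441.5, 73.4, 3.0]
tool_rot: [0.705, -0.705, -0.059, 0.058]
wrist_force: [-1.8, 2.5, 8.6]
width: 24.7
```

```bash
python3 look.py w2; python3 -c "
from go import *
plan(549,319.1,150,-7.8)"
```

```text
campos [429.7 143.6 144.2] force [-1.6  1.4  7.9]
t 3.02 pos [441.5  73.4   2.9] jaw 9.52 ydown [ 0.001  0.    -1.   ] q [-0.02  0.34 -0.65  0.58  0.    1.39] w 24.5
shift m [0.1075 0.2457 0.1471] turn z rad -0.3022 alt 2.839
```

View pics/w2.png

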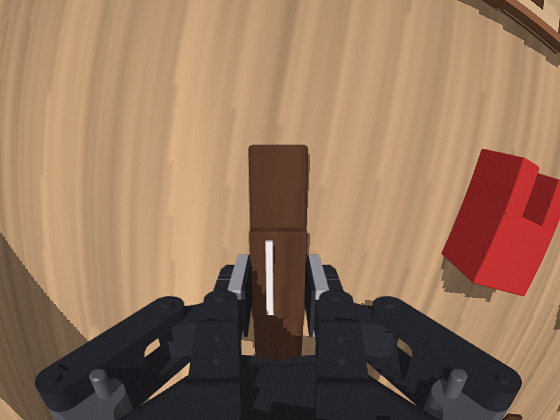

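arm_command([
  [0,0,0.03,0,0,0,0],
  [0,0,0.08,0,0,0,0],
  [0.02,0.045,0.1,0,0,-0.06,0],
  [0.045,0.1,0.1,0,0,-0.12,0],
  [0.066,0.15,0.1,0,0,-0.18,0],
  [0.088,0.2,0.1,0,0,-0.24,0],
  [0.108,0.246,0.1,0,0,-0.302,0],
  [0.108,0.246,0.1,0,0,-0.302,0],
  [0.108,0.246,0.06,0,0,-0.302,0],
  [0.108,0.246,0.04,0,0,-0.302,0],
  [0.108,0.246,0.04,0,0,-0.302,0],
])

```text
time: 4.4
ee_pos: [548.0, 318.2, 41.4]
tool_rot: [-0.705, 0.706, -0.049, 0.047]
wrist_force: [-0.3, 0.3, -0.6]
width: 24.8
```

```bash
python3 look.py w3; python3 -c "
from wfit import *
c=cam('top');im=eyes.grab_frame('top');save('t3',im,(50,200,250,345),4)
wfit('long_bridge',549,319,np.radians(82.2),dz=40,dbg='w3f')
plan(549,319.1,7.6,-7.8)"
```

```text
campos [558.3 388.9 182.6] force [ 0.6 -0.4  0.8]
long_bridge 0.97 [279. 244.] [51. 66. 96.] 11764
wrist fit [549.5 319.5] yawdeg 82.3 err 0.06
t 4.6 pos [549.7 319.2  43.6] jaw -7.8 ydown [ 0.002  0.001 -1.   ] q [ 0.4   0.55 -0.1   0.91 -0.    2.11] w 24.7
shift m [-0.0007 -0.0001 -0.036 ] turn z rad 0.0001 alt -3.142
```

View pics/w3f.png

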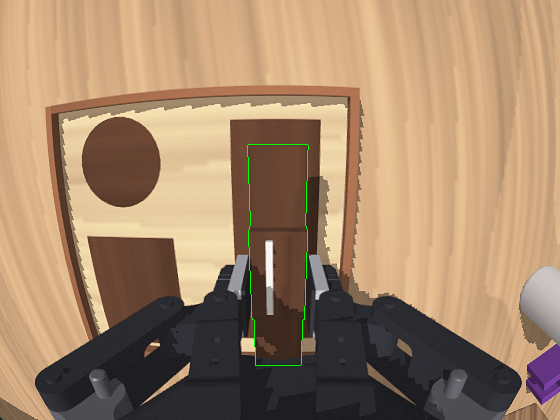

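The bridge hangs centred over its inlay, with the fit and the target within 1 mm. Now I'll lower it and let go.

arm_command([
  [0,0,-0.02,0,0,0,0],
  [0,0,-0.03,0,0,0,0],
  [0,0,-0.034,0,0,0,0],
  [0,0,-0.0345,0,0,0,0],
  [0,0,-0.0345,0,0,0,0.045],
  [0,0,-0.0345,0,0,0,0.045],
  [0,0,-0.0345,0,0,0,0.045],
  [0,0,0,0,0,0,0.045],
  [0,0,0.06,0,0,0,0.05],
  [0,0,0.11,0,0,0,0.05],
  [0,0,0.11,0,0,0,0.05],
])

```text
time: 5.98
ee_pos: [550.7, 320.0, 156.3]
tool_rot: [0.707, -0.704, 0.046, -0.05]
wrist_force: [-0.4, 1.0, -1.3]
width: 49.9
```

```bash
python3 -c "
from wfit import *
wfit('long_bridge',549,319,np.radians(82.2),dz=5,dbg='w4f')
wfit('long_bridge',549,319,np.radians(82.2),cn='top',dz=5,dbg='t4f')
wfit('small_clamp',557,13,0,cn='top')
plan(556.9,13,150,0)"
```

```text
long_bridge 0.88 [276. 193.] [51. 66. 96.] 3591
wrist fit [549.  319.5] yawdeg 82.1 err 0.032
long_bridge 0.95 [119. 256.] [38. 52. 73.] 748
top fit [549.4 318.6] yawdeg 82.4 err 0.067
small_clamp 0.66 [266. 255.] [ 52.  92. 126.] 168
top fit [556.8  13.3] yawdeg 5.3 err 0.295
t 6.28 pos [548.5 319.  151. ] jaw -7.79 ydown [-0.002 -0.001 -1.   ] q [0.4  0.48 0.08 1.17 0.   2.11] w 50.1
shift m [ 0.0084 -0.306  -0.001 ] turn z rad 0.136 alt -3.006
```

View pics/w4f.png

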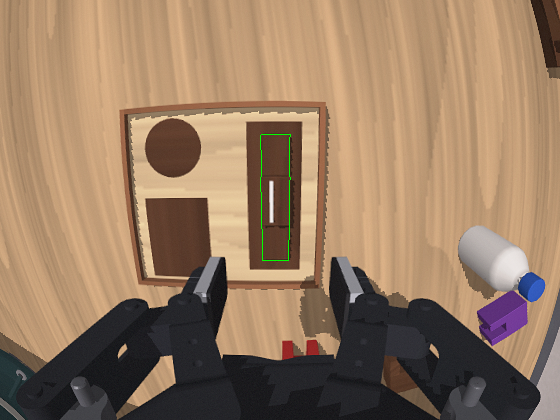

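arm_command([
  [0.001,-0.05,0,0,0,0,0.055],
  [0.003,-0.11,0,0,0,0,0.055],
  [0.004,-0.17,0,0,0,0,0.055],
  [0.006,-0.23,0,0,0,0,0.055],
  [0.007,-0.28,0,0,0,0,0.055],
  [0.008,-0.306,0,0,0,0,0.055],
  [0.008,-0.306,0,0,0,0,0.055],
  [0.008,-0.306,0,0,0,0,0.055],
  [0.008,-0.306,0,0,0,0,0.055],
])

```text
time: 7.4
ee_pos: [556.9, 14.2, 152.1]
tool_rot: [0.706, -0.705, 0.048, -0.047]
wrist_force: [-0.0, 0.2, -0.8]
width: 55.0
```

```bash
python3 -c "
from wfit import *
wfit('small_clamp',557,13,0,dbg='w5f')
plan(557,13,150,-7.8)"
```

```text
small_clamp 0.91 [278. 204.] [ 72. 107. 152.] 1439
wrist fit [556.8  15.7] yawdeg 4.2 err 0.083
t 7.5 pos [557.   14.  152.2] jaw -7.72 ydown [-0.  0. -1.] q [-0.12  0.35 -0.13  1.08  0.    1.58] w 55.1
shift m [ 0.     -0.001  -0.0022] turn z rad -0.0013 alt 3.14
```

View pics/w5f.png

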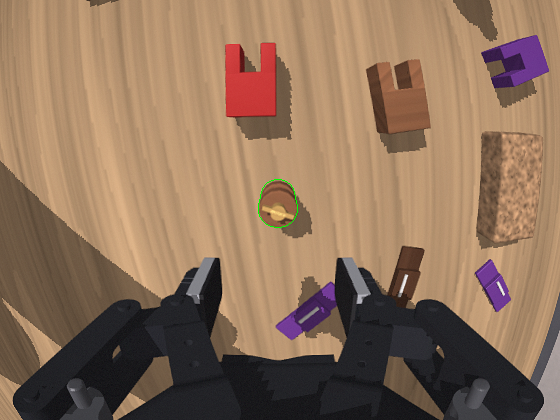

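arm_command([
  [0,0.002,-0.05,0,0,0,0.055],
  [0,0.002,-0.1,0,0,0,0.055],
  [0,0.002,-0.13,0,0,0,0.055],
  [0,0.002,-0.135,0,0,0,0.055],
  [0,0.002,-0.135,0,0,0,0.0],
  [0,0.002,-0.135,0,0,0,0.0],
  [0,0.002,-0.135,0,0,0,0.0],
  [0,0.002,-0.135,0,0,0,0.0],
])

```text
time: 8.5
ee_pos: [557.9, 15.2, 18.5]
tool_rot: [0.705, -0.705, 0.047, -0.049]
wrist_force: [-0.5, 0.2, 8.4]
width: 30.8
```

arm_command([
  [0,0,0.03,0,0,0,0],
  [0,0,0.08,0,0,0,0],
  [0,0,0.12,0,0,0,0],
  [0,0,0.12,0,0,0,0],
])

```text
time: 9.0
ee_pos: [558.7, 15.0, 140.5]
tool_rot: [-0.705, 0.706, -0.046, 0.05]
wrist_force: [0.4, 0.3, -0.7]
width: 30.6
```

```bash
python3 look.py w6; python3 -c "
from go import *
plan(461.3,381.1,150,-7.8)"
```

```text
campos [567.8  85.7 281.8] force [-0.1 -0.9 -1.7]
t 9.05 pos [557.7  15.1 138.5] jaw -7.79 ydown [ 0.003 -0.    -1.   ] q [-0.12  0.36 -0.16  1.05 -0.    1.59] w 30.5
shift m [-0.0964  0.366   0.0115] turn z rad -0.0001 alt 3.141
```

View pics/w6.png

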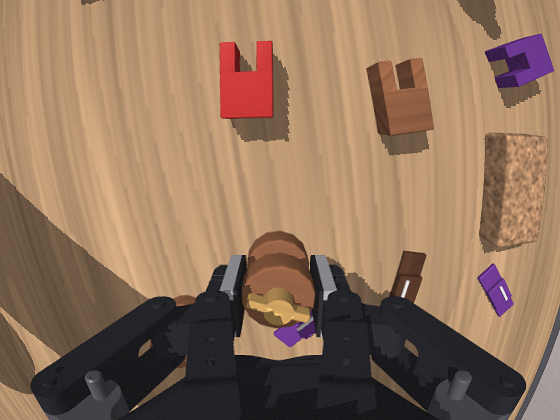

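```bash
python3 -c "
from wfit import *
wfit('small_clamp',557.5,15,0,dz=120.5,dbg='w7f')
plan(461.3,381.1,150,-7.8)"
```

```text
small_clamp 0.65 [282. 280.] [ 66.  98. 140.] 5684
wrist fit [557.6  14.3] yawdeg -2.3 err 0.096
t 9.15 pos [556.6  15.2 136.6] jaw -7.79 ydown [-0.001  0.    -1.   ] q [-0.12  0.36 -0.16  1.05 -0.    1.59] w 31.0
shift m [-0.0953  0.3659  0.0134] turn z rad -0.0001 alt 3.141
```

View pics/w7f.png

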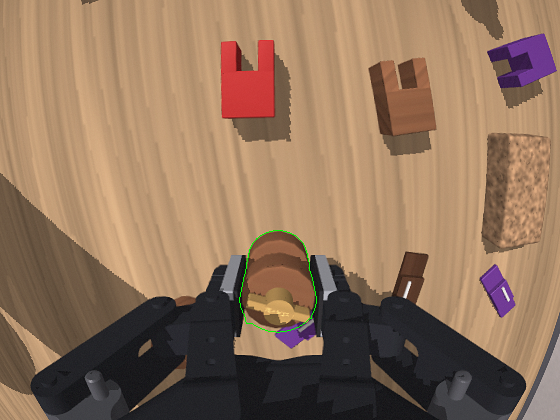

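arm_command([
  [-0.012,0.045,0,0,0,0,0],
  [-0.026,0.1,0,0,0,0,0],
  [-0.04,0.155,0,0,0,0,0],
  [-0.055,0.21,0,0,0,0,0],
  [-0.069,0.265,0,0,0,0,0],
  [-0.083,0.32,0,0,0,0,0],
  [-0.093,0.355,0,0,0,0,0],
  [-0.096,0.366,-0.03,0,0,0,0],
  [-0.096,0.366,-0.07,0,0,0,0],
  [-0.096,0.366,-0.085,0,0,0,0],
  [-0.096,0.366,-0.085,0,0,0,0],
  [-0.096,0.366,-0.085,0,0,0,0],
])

```text
time: 10.65
ee_pos: [461.7, 381.4, 53.4]
tool_rot: [0.706, -0.705, 0.048, -0.049]
wrist_force: [0.5, 0.7, -0.1]
width: 30.3
```

```bash
python3 -c "
from wfit import *
wfit('small_clamp',461,381,0,dz=35,dbg='w8f')
plan(461.3,381.6,23,-7.8)"
```

```text
small_clamp 0.84 [282. 282.] [ 68. 101. 144.] 5637
wrist fit [461.8 380.6] yawdeg -11.9 err 0.1
t 10.75 pos [461.8 381.5  53.5] jaw -7.81 ydown [ 0.002  0.001 -1.   ] q [ 0.55  0.49 -0.19  0.89  0.    2.26] w 30.4
shift m [-0.0005  0.0001 -0.0305] turn z rad 0.0002 alt -3.141
```

View pics/w8f.png

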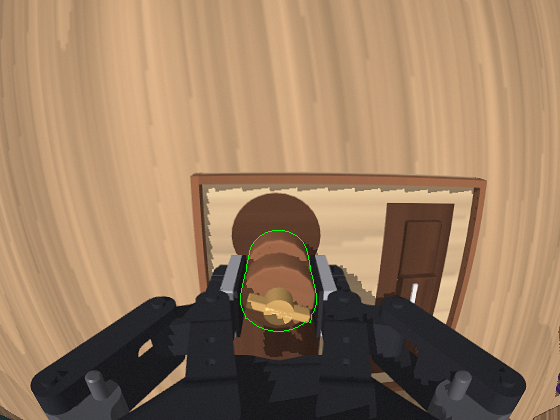

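arm_command([
  [0,0,-0.015,0,0,0,0],
  [0,0,-0.025,0,0,0,0],
  [0,0,-0.029,0,0,0,0],
  [0,0,-0.0295,0,0,0,0],
  [0,0,-0.0295,0,0,0,0.04],
  [0,0,-0.0295,0,0,0,0.05],
  [0,0,-0.0295,0,0,0,0.055],
  [0,0,0.0,0,0,0,0.055],
  [0,0,0.05,0,0,0,0.055],
  [0,0,0.1,0,0,0,0.055],
  [0,0,0.1,0,0,0,0.055],
])

```text
time: 12.12
ee_pos: [462.6, 382.2, 155.8]
tool_rot: [0.707, -0.704, 0.046, -0.05]
wrist_force: [0.0, 0.2, 0.7]
width: 55.0
```

```bash
python3 -c "
from wfit import *
wfit('small_clamp',461,381,0,dz=5,dbg='w9f')
wfit('small_clamp',461,381,0,dz=5,cn='top')
wfit('neck_block',673.3,93.9,1.66,cn='top')
plan(673,93,150,5)"
```

```text
small_clamp 0.7 [276. 208.] [ 70. 105. 150.] 1471
wrist fit [459.9 381.2] yawdeg 7.7 err 0.073
small_clamp 0.73 [278. 138.] [ 73. 106. 133.] 1831
small_clamp 0.59 [ 83. 302.] [39. 68. 95.] 329
top fit [461.  378.6] yawdeg 6.5 err 0.067
neck_block 0.93 [219. 260.] [21. 24. 98.] 494
neck_block 0.87 [232. 196.] [41. 65. 95.] 609
neck_block 0.74 [214. 127.] [112.  47.  85.] 601
top fit [674.   93.6] yawdeg 93.9 err 0.071
t 12.43 pos [460.5 380.9 151. ] jaw -7.79 ydown [-0.002 -0.001 -1.   ] q [ 0.55  0.42 -0.03  1.13 -0.    2.26] w 55.0
shift m [ 0.2125 -0.2879 -0.001 ] turn z rad 0.2233 alt -2.918
```

View pics/w9f.png

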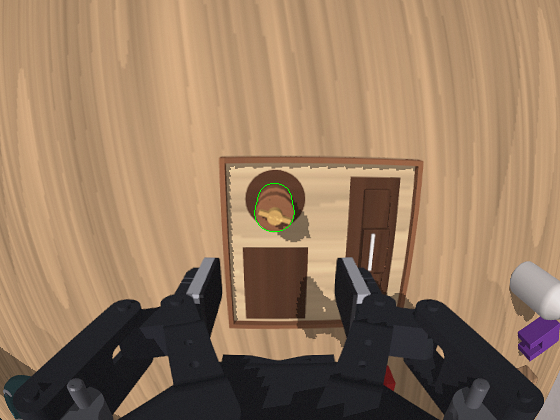

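arm_command([
  [0.035,-0.045,0,0,0,0.04,0.07],
  [0.07,-0.092,0,0,0,0.08,0.07],
  [0.105,-0.14,0,0,0,0.12,0.07],
  [0.14,-0.19,0,0,0,0.16,0.07],
  [0.175,-0.237,0,0,0,0.2,0.07],
  [0.205,-0.277,0,0,0,0.215,0.07],
  [0.2125,-0.2875,0,0,0,0.215,0.07],
  [0.2125,-0.2875,0,0,0,0.215,0.07],
  [0.2125,-0.2875,0,0,0,0.215,0.07],
])

```text
time: 13.55
ee_pos: [672.7, 94.9, 152.1]
tool_rot: [0.707, -0.706, -0.028, 0.029]
wrist_force: [-0.0, 0.4, 0.2]
width: 69.9
```

```bash
python3 -c "
from wfit import *
wfit('neck_block',673.5,93.7,1.65,dbg='w10f')
plan(673.5,93.7,150,4.5)"
```

```text
neck_block 0.79 [439. 177.] [131.  54. 102.] 3281
neck_block 0.73 [144. 164.] [ 40.  42. 158.] 3576
neck_block 0.61 [281. 208.] [ 68.  96. 144.] 3193
wrist fit [673.1  96.1] yawdeg 93.0 err 0.056
t 13.65 pos [672.9  95.  152.4] jaw 4.61 ydown [-0.  0. -1.] q [0.02 0.56 0.22 1.23 0.   1.51] w 70.1
shift m [ 0.0006 -0.0013 -0.0024] turn z rad -0.0019 alt 3.14
```

View pics/w10f.png

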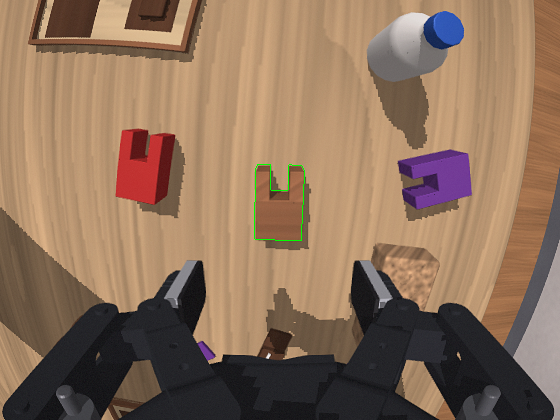

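arm_command([
  [0,0.0015,-0.05,0,0,-0.02,0.07],
  [0,0.0015,-0.1,0,0,-0.02,0.07],
  [0,0.0015,-0.135,0,0,-0.02,0.07],
  [0,0.0015,-0.146,0,0,-0.02,0.065],
  [0,0.0015,-0.147,0,0,-0.02,0.065],
  [0,0.0015,-0.147,0,0,-0.02,0.0],
  [0,0.0015,-0.147,0,0,-0.02,0.0],
  [0,0.0015,-0.147,0,0,-0.02,0.0],
  [0,0.0015,-0.147,0,0,-0.02,0.0],
], grip_force=50)

```text
time: 14.78
ee_pos: [674.5, 95.3, 7.0]
tool_rot: [0.707, -0.707, -0.022, 0.02]
wrist_force: [-0.3, 1.7, 6.3]
width: 39.4
```

arm_command([
  [0,0,0.03,0,0,0,0],
  [0,0,0.08,0,0,0,0],
  [0,0,0.12,0,0,0,0],
  [0,0,0.12,0,0,0,0],
  [0,0,0.12,0,0,0,0],
])

```text
time: 15.4
ee_pos: [673.4, 95.2, 125.3]
tool_rot: [-0.707, 0.707, 0.021, -0.021]
wrist_force: [0.5, -0.2, -0.9]
width: 39.4
```

```bash
python3 -c "
from wfit import *
wfit('neck_block',673.5,95,1.64,dz=120,dbg='w11f')
plan(449.5,291.9,125,-7.8)"
```

```text
neck_block 0.93 [281. 287.] [ 62.  88. 132.] 12430
neck_block 0.71 [132. 172.] [ 43.  45. 162.] 4429
neck_block 0.67 [450. 181.] [137.  56. 106.] 3857
wrist fit [673.2  95.7] yawdeg 93.3 err 0.076
t 15.5 pos [673.   95.2 124.3] jaw 3.38 ydown [-0.002 -0.    -1.   ] q [ 0.02  0.57  0.17  1.17 -0.    1.53] w 39.2
shift m [-0.2235  0.1967  0.0007] turn z rad -0.1951 alt 2.946
```

View pics/w11f.png

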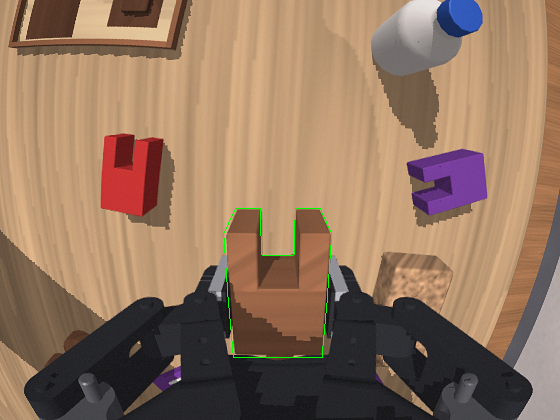

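arm_command([
  [-0.04,0.035,0,0,0,-0.04,0],
  [-0.08,0.07,0,0,0,-0.08,0],
  [-0.12,0.105,0,0,0,-0.12,0],
  [-0.16,0.14,0,0,0,-0.16,0],
  [-0.2,0.175,0,0,0,-0.195,0],
  [-0.219,0.192,0,0,0,-0.195,0],
  [-0.224,0.1965,-0.03,0,0,-0.195,0],
  [-0.224,0.1965,-0.07,0,0,-0.195,0],
  [-0.224,0.1965,-0.085,0,0,-0.195,0],
  [-0.224,0.1965,-0.085,0,0,-0.195,0],
  [-0.224,0.1965,-0.085,0,0,-0.195,0],
])

```text
time: 16.88
ee_pos: [449.7, 291.8, 40.7]
tool_rot: [0.706, -0.705, 0.048, -0.048]
wrist_force: [-0.2, -0.6, -1.5]
width: 39.5
```

```bash
python3 -c "
from wfit import *
wfit('neck_block',449.5,292,np.radians(82.2),dz=35,dbg='w12f')
plan(449.5,291.9,10.8,-7.8)"
```

```text
neck_block 0.79 [278. 290.] [ 68.  95. 144.] 12476
neck_block 0.57 [408. 396.] [ 29.  30. 110.] 344
wrist fit [449.8 292.2] yawdeg 82.3 err 0.067
t 16.98 pos [450.  291.9  41. ] jaw -7.8 ydown [ 0.001  0.    -1.   ] q [ 0.42  0.41 -0.38  0.78 -0.    2.13] w 39.3
shift m [-0.0005  0.     -0.0302] turn z rad -0.0001 alt 3.142
```

View pics/w12f.png

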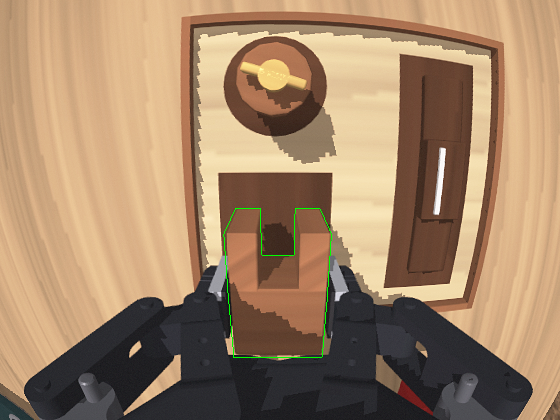

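arm_command([
  [0,0,-0.015,0,0,0,0],
  [0,0,-0.025,0,0,0,0],
  [0,0,-0.029,0,0,0,0],
  [0,0,-0.0295,0,0,0,0],
  [0,0,-0.0295,0,0,0,0.045],
  [0,0,-0.0295,0,0,0,0.055],
  [0,0,-0.0295,0,0,0,0.055],
  [0,0,0.0,0,0,0,0.055],
  [0,0,0.05,0,0,0,0.055],
  [0,0,0.11,0,0,0,0.055],
  [0,0,0.11,0,0,0,0.055],
])

```text
time: 18.35
ee_pos: [451.4, 292.6, 154.3]
tool_rot: [0.707, -0.704, 0.046, -0.05]
wrist_force: [-0.1, -0.3, -0.3]
width: 55.0
```

```bash
python3 -c "
from wfit import *
wfit('neck_block',449.5,292,np.radians(82.2),dz=5,dbg='w13f')
wfit('short_bridge',677.7,-94,1.294,cn='top',dbg='t13f')
wfit('neck_block',449.5,292,np.radians(82.2),dz=5,cn='top')
plan(677.7,-94,150,-15.9)"
```

```text
neck_block 0.81 [551. 290.] [112.  49.  90.] 869
neck_block 0.72 [277. 211.] [ 69.  97. 148.] 3128
neck_block 0.53 [395. 361.] [ 28.  29. 115.] 118
wrist fit [449.3 292. ] yawdeg 82.1 err 0.058
short_bridge 0.92 [323. 198.] [25. 35. 48.] 496
short_bridge 0.71 [331. 250.] [77. 37. 60.] 527
short_bridge 0.62 [339. 138.] [123.  58.  95.] 511
top fit [677.  -95.1] yawdeg 73.6 err 0.081
neck_block 0.87 [129. 305.] [40. 65. 98.] 733
neck_block 0.84 [219. 260.] [21. 24. 90.] 549
neck_block 0.58 [211. 124.] [115.  44.  83.] 547
top fit [449.6 289.9] yawdeg 82.2 err 0.096
t 18.65 pos [449.  291.4 149.1] jaw -7.79 ydown [-0.002 -0.001 -1.   ] q [ 0.42  0.32 -0.19  1.06  0.    2.13] w 54.7
shift m [ 0.2287 -0.3854  0.0009] turn z rad -0.1415 alt 3.0
```

View pics/w13f.png

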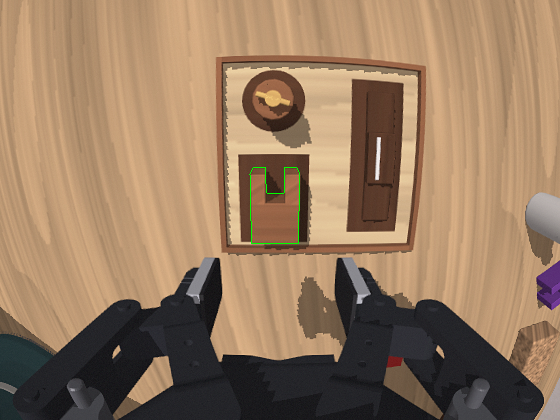

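View pics/t13f.png

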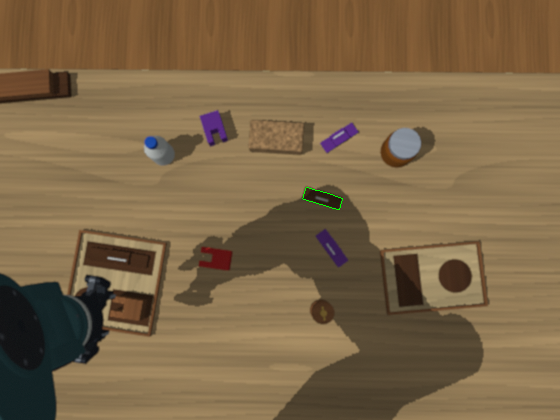

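arm_command([
  [0.028,-0.048,0,0,0,-0.02,0.05],
  [0.056,-0.096,0,0,0,-0.04,0.05],
  [0.084,-0.144,0,0,0,-0.06,0.05],
  [0.114,-0.193,0,0,0,-0.08,0.05],
  [0.142,-0.241,0,0,0,-0.1,0.05],
  [0.17,-0.289,0,0,0,-0.12,0.05],
  [0.198,-0.337,0,0,0,-0.143,0.05],
  [0.222,-0.376,0,0,0,-0.143,0.05],
  [0.228,-0.386,0,0,0,-0.143,0.05],
  [0.228,-0.386,0,0,0,-0.143,0.05],
  [0.228,-0.386,0,0,0,-0.143,0.05],
])

```text
time: 20.02
ee_pos: [677.0, -93.1, 150.1]
tool_rot: [0.7, -0.7, 0.098, -0.098]
wrist_force: [0.3, 0.8, 0.5]
width: 49.8
```

```bash
python3 -c "
from wfit import *
wfit('short_bridge',677.5,-94.5,1.29,dbg='w14f')
plan(677.5,-94.5,150,-16)"
```

```text
short_bridge 0.77 [279. 199.] [52. 67. 97.] 2413
short_bridge 0.66 [184. 244.] [149.  68. 119.] 1955
short_bridge 0.58 [412. 198.] [153.  68. 120.] 1918
wrist fit [676.9 -93.9] yawdeg 73.4 err 0.041
t 20.12 pos [677.1 -93.1 150.5] jaw -15.92 ydown [-0.  0. -1.] q [-0.26  0.57  0.23  1.23  0.    1.59] w 50.1
shift m [ 0.0004 -0.0014 -0.0005] turn z rad -0.0015 alt 3.14
```

View pics/w14f.png

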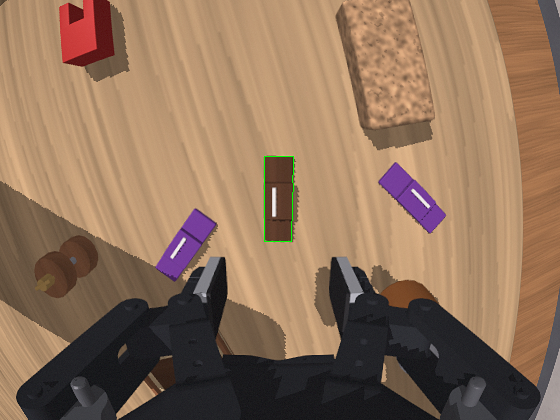

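arm_command([
  [0,0,-0.05,0,0,-0.007,0.05],
  [0,0,-0.1,0,0,-0.007,0.05],
  [0,0,-0.13,0,0,-0.007,0.045],
  [0,0,-0.144,0,0,-0.007,0.045],
  [0,0,-0.148,0,0,-0.007,0.045],
  [0,0,-0.148,0,0,-0.007,0.0],
  [0,0,-0.148,0,0,-0.007,0.0],
  [0,0,-0.148,0,0,-0.007,0.0],
  [0,0,-0.148,0,0,-0.007,0.0],
], grip_force=40)

```text
time: 21.25
ee_pos: [678.3, -94.4, 3.6]
tool_rot: [-0.7, 0.7, -0.1, 0.101]
wrist_force: [-0.7, 1.3, 6.8]
width: 24.3
```

arm_command([
  [0,0,0.03,0,0,0,0],
  [0,0,0.08,0,0,0,0],
  [0,0,0.12,0,0,0,0],
  [0,0,0.12,0,0,0,0],
  [0,0,0.12,0,0,0,0],
])

```text
time: 21.88
ee_pos: [677.3, -94.3, 121.9]
tool_rot: [0.7, -0.7, 0.101, -0.101]
wrist_force: [-0.7, 0.6, -1.0]
width: 24.4
```

```bash
python3 -c "
from wfit import *
wfit('short_bridge',677.5,-94.5,1.29,dz=120,dbg='w15f')
plan(512.7,-268.8,122.3,-84.2)"
```

```text
short_bridge 0.97 [421. 201.] [164.  72. 128.] 2223
short_bridge 0.85 [177. 254.] [157.  70. 124.] 2211
short_bridge 0.82 [279. 257.] [47. 61. 89.] 8027
wrist fit [677.7 -93.8] yawdeg 73.2 err 0.07
t 21.98 pos [677.  -94.1 121.1] jaw -16.39 ydown [-0.002  0.    -1.   ] q [-0.26  0.58  0.18  1.17  0.    1.6 ] w 24.6
shift m [-0.1643 -0.1747  0.0012] turn z rad -1.1836 alt 1.958
```

View pics/w15f.png

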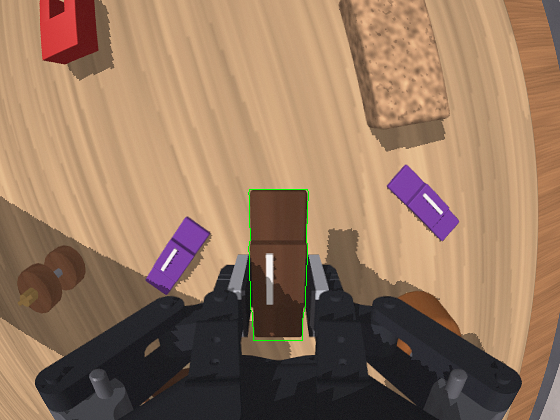

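arm_command([
  [-0.022,-0.023,0,0,0,-0.17,0],
  [-0.045,-0.048,0,0,0,-0.34,0],
  [-0.07,-0.074,0,0,0,-0.51,0],
  [-0.095,-0.1,0,0,0,-0.68,0],
  [-0.12,-0.127,0,0,0,-0.85,0],
  [-0.143,-0.152,0,0,0,-1.02,0],
  [-0.165,-0.1745,0,0,0,-1.184,0],
  [-0.165,-0.1745,0,0,0,-1.184,0],
  [-0.165,-0.1745,-0.05,0,0,-1.184,0],
  [-0.165,-0.1745,-0.08,0,0,-1.184,0],
  [-0.165,-0.1745,-0.08,0,0,-1.184,0],
  [-0.165,-0.1745,-0.08,0,0,-1.184,0],
])

```text
time: 23.48
ee_pos: [513.2, -268.8, 43.2]
tool_rot: [0.525, -0.525, 0.474, -0.474]
wrist_force: [0.1, 0.0, 0.0]
width: 24.7
```

```bash
python3 -c "
from wfit import *
wfit('short_bridge',512.7,-268.8,np.radians(5.8),dz=40,dbg='w16f')
plan(512.7,-268.8,7.8,-84.2)"
```

```text
short_bridge 0.66 [278. 259.] [46. 58. 81.] 7930
short_bridge 0.55 [ 50. 132.] [196.  99. 161.] 4035
short_bridge 0.44 [371. 203.] [ 93. 119. 148.] 43242
wrist fit [ 514.1 -269. ] yawdeg 5.7 err 0.065
t 23.57 pos [ 513.4 -269.    43.6] jaw -84.18 ydown [ 0.002 -0.001 -1.   ] q [-0.62  0.47 -0.26  0.84  0.    2.42] w 25.0
shift m [-0.0007  0.0002 -0.0358] turn z rad -0.0003 alt 3.141
```

View pics/w16f.png

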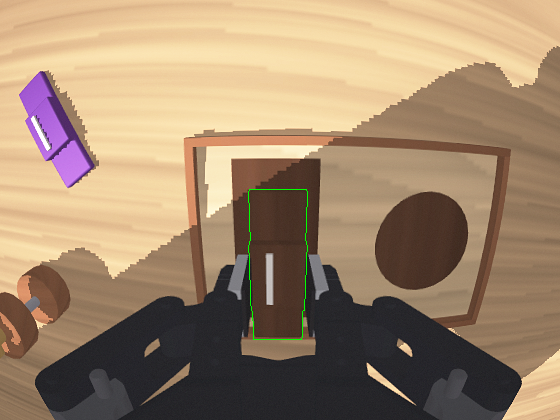

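arm_command([
  [-0.001,0,-0.02,0,0,0,0],
  [-0.001,0,-0.03,0,0,0,0],
  [-0.001,0,-0.034,0,0,0,0],
  [-0.001,0,-0.0345,0,0,0,0],
  [-0.001,0,-0.0345,0,0,0,0.045],
  [-0.001,0,-0.0345,0,0,0,0.045],
  [-0.001,0,-0.0345,0,0,0,0.045],
  [-0.001,0,0,0,0,0,0.045],
  [-0.001,0,0.06,0,0,0,0.05],
  [-0.001,0,0.12,0,0,0,0.065],
  [-0.001,0,0.12,0,0,0,0.065],
])

```text
time: 24.95
ee_pos: [513.3, -270.0, 166.7]
tool_rot: [0.525, -0.524, 0.472, -0.477]
wrist_force: [0.7, -0.4, -1.2]
width: 64.8
```

```bash
python3 -c "
from wfit import *
wfit('short_bridge',512.7,-268.8,np.radians(5.8),dz=5,dbg='w17f')
wfit('large_clamp',449,-93,0.2,cn='top')
wfit('short_bridge',512.7,-268.8,np.radians(5.8),dz=5,cn='top')
plan(448.7,-93,150,5.8)"
```

```text
short_bridge 0.73 [276. 196.] [45. 58. 83.] 2243
short_bridge 0.56 [126. 124.] [195.  98. 159.] 1990
wrist fit [ 512.8 -269.1] yawdeg 5.0 err 0.05
large_clamp 0.6 [322. 310.] [ 46.  77. 110.] 467
top fit [449.7 -92.8] yawdeg 12.8 err 0.069
short_bridge 0.92 [330. 249.] [122.  55.  92.] 504
short_bridge 0.76 [339. 136.] [116.  53.  89.] 469
short_bridge 0.67 [407. 272.] [22. 32. 46.] 248
top fit [ 512.2 -269.8] yawdeg 5.4 err 1.314
t 25.25 pos [ 511.  -268.4  161. ] jaw -84.23 ydown [-0.002  0.001 -1.   ] q [-0.62  0.38 -0.06  1.13 -0.    2.42] w 64.7
shift m [-0.0623  0.1754 -0.011 ] turn z rad -1.5703 alt 1.571
```

View pics/w17f.png

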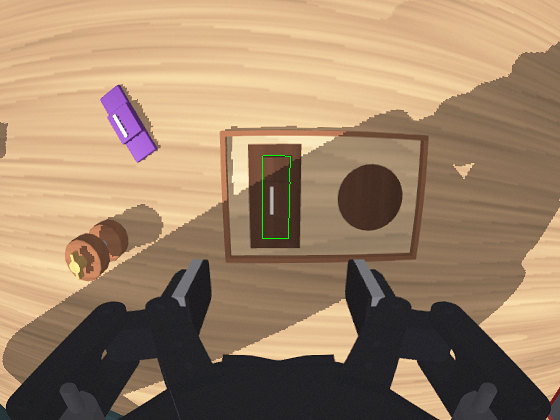

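arm_command([
  [-0.017,0.048,0,0,0,0,0.068],
  [-0.034,0.096,0,0,0,0,0.068],
  [-0.051,0.144,0,0,0,0,0.068],
  [-0.062,0.176,0,0,0,0,0.068],
  [-0.062,0.176,0,0,0,0,0.068],
  [-0.062,0.176,0,0,0,0,0.068],
  [-0.062,0.176,0,0,0,0,0.068],
])

```text
time: 26.12
ee_pos: [449.8, -93.5, 162.0]
tool_rot: [-0.524, 0.524, -0.475, 0.474]
wrist_force: [-1.0, 0.7, -0.5]
width: 68.3
```

```bash
python3 -c "
from wfit import *
wfit('large_clamp',449.3,-93,.2,dbg='w18f')
plan(449.3,-93,35,-84.2)"
```

```text
large_clamp 0.85 [273. 209.] [ 77. 112. 161.] 2961
wrist fit [450.  -91.4] yawdeg 16.7 err 0.056
t 26.23 pos [449.7 -93.4 162. ] jaw -84.28 ydown [-0.  0. -1.] q [-0.38  0.19 -0.35  1.04 -0.    2.66] w 68.1
shift m [-0.0004  0.0004 -0.127 ] turn z rad 0.0014 alt -3.14
```

View pics/w18f.png

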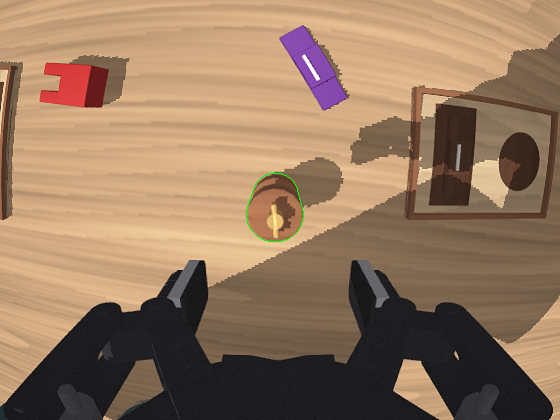

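arm_command([
  [0,0.001,-0.05,0,0,0,0.068],
  [0,0.001,-0.1,0,0,0,0.068],
  [0,0.001,-0.122,0,0,0,0.068],
  [0,0.001,-0.127,0,0,0,0.068],
  [0,0.001,-0.127,0,0,0,0.0],
  [0,0.001,-0.127,0,0,0,0.0],
  [0,0.001,-0.127,0,0,0,0.0],
  [0,0.001,-0.127,0,0,0,0.0],
])

```text
time: 27.22
ee_pos: [450.2, -92.1, 36.2]
tool_rot: [0.525, -0.524, 0.474, -0.475]
wrist_force: [-2.1, 0.4, 7.4]
width: 42.9
```

arm_command([
  [0,0,0.03,0,0,0,0],
  [0,0,0.08,0,0,0,0],
  [0,0,0.11,0,0,0,0],
  [0,0,0.11,0,0,0,0],
  [0,0,0.11,0,0,0,0],
])

```text
time: 27.85
ee_pos: [449.3, -91.7, 144.8]
tool_rot: [-0.525, 0.525, -0.474, 0.474]
wrist_force: [-1.1, -0.9, -0.2]
width: 43.1
```

```bash
python3 -c "
from wfit import *
wfit('large_clamp',449.6,-92,.2,dz=110,dbg='w19f')
plan(522.4,-363.4,145.3,-84.2)"
```

```text
large_clamp 0.81 [277. 284.] [ 56.  81. 117.] 10658
wrist fit [448.5 -92. ] yawdeg 21.0 err 0.099
t 27.95 pos [449.  -91.6 144.4] jaw -84.22 ydown [-0.001  0.001 -1.   ] q [-0.38  0.2  -0.38  0.99  0.    2.66] w 43.0
shift m [ 0.0734 -0.2718  0.0009] turn z rad 0.0004 alt -3.141
```

View pics/w19f.png

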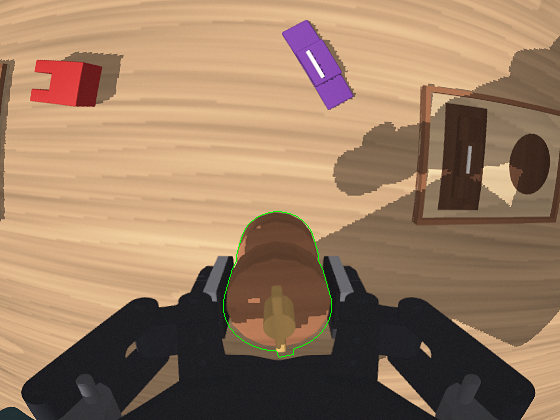

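arm_command([
  [0.011,-0.04,0,0,0,0,0],
  [0.023,-0.086,0,0,0,0,0],
  [0.035,-0.132,0,0,0,0,0],
  [0.048,-0.178,0,0,0,0,0],
  [0.06,-0.224,0,0,0,0,0],
  [0.07,-0.26,0,0,0,0,0],
  [0.073,-0.2715,0,0,0,0,0],
  [0.073,-0.2715,-0.04,0,0,0,0],
  [0.073,-0.2715,-0.07,0,0,0,0],
  [0.073,-0.2715,-0.08,0,0,0,0],
  [0.073,-0.2715,-0.08,0,0,0,0],
])

```text
time: 29.32
ee_pos: [522.4, -362.8, 65.2]
tool_rot: [0.525, -0.525, 0.474, -0.474]
wrist_force: [0.1, -0.2, -0.5]
width: 43.2
```

```bash
python3 -c "
from wfit import *
wfit('large_clamp',522.4,-363.4,.2,dz=30,dbg='w20f')
plan(522.4,-363.4,40.8,-84.2)"
```

```text
large_clamp 0.96 [278. 286.] [ 68.  96. 138.] 10553
wrist fit [ 521.6 -363. ] yawdeg 20.2 err 0.104
t 29.43 pos [ 523.  -363.4   66.4] jaw -84.21 ydown [ 0.001 -0.001 -1.   ] q [-0.74  0.54 -0.07  0.97  0.    2.31] w 43.0
shift m [-0.0006  0.     -0.0256] turn z rad 0.0002 alt -3.141
```

View pics/w20f.png

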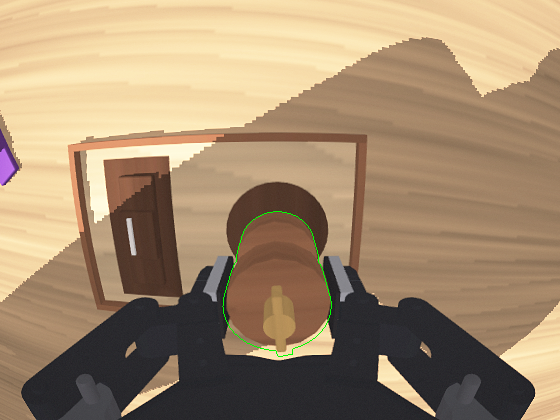

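arm_command([
  [0,0,-0.015,0,0,0,0],
  [0,0,-0.022,0,0,0,0],
  [0,0,-0.0245,0,0,0,0],
  [0,0,-0.0245,0,0,0,0],
  [0,0,-0.0245,0,0,0,0.05],
  [0,0,-0.0245,0,0,0,0.06],
  [0,0,-0.0245,0,0,0,0.068],
  [0,0,0.02,0,0,0,0.068],
  [0,0,0.07,0,0,0,0.068],
  [0,0,0.11,0,0,0,0.068],
  [-0.05,0.04,0.14,0,0,0,0.068],
  [-0.1,0.08,0.14,0,0,0,0.068],
])

```text
time: 30.92
ee_pos: [429.4, -288.9, 206.1]
tool_rot: [-0.525, 0.525, -0.473, 0.475]
wrist_force: [0.1, -0.2, 1.1]
width: 68.0
```

arm_command([
  [-0.05,0.03,0,0,0,0,0.068],
  [-0.1,0.08,0,0,0,0,0.068],
  [-0.12,0.13,0,0,0,0,0.068],
  [-0.13,0.18,0,0,0,0,0.068],
  [-0.13,0.23,0,0,0,0,0.068],
  [-0.13,0.23,0,0,0,0,0.068],
])

```text
time: 31.68
ee_pos: [299.1, -56.4, 205.0]
tool_rot: [0.526, -0.526, 0.473, -0.473]
wrist_force: [0.2, -0.7, 0.2]
width: 67.6
```

```bash
python3 -c "
from wfit import *
im=eyes.grab_frame('top');save('t21',im)
im=eyes.grab_frame('scene');save('s21',im)
for n,x,y,a in [('long_bridge',549,319.1,82.2),('small_clamp',461.3,381.1,0),('neck_block',449.5,291.9,82.2),('short_bridge',512.7,-268.8,5.8),('large_clamp',522.4,-363.4,0)]:
    wfit(n,x,y,np.radians(a),cn='top',dz=5)
"
```

```text
long_bridge 0.72 [120. 257.] [32. 45. 63.] 770
top fit [549.8 318.9] yawdeg 82.4 err 0.061
small_clamp 0.71 [432. 281.] [ 60.  85. 102.] 5645
small_clamp 0.62 [111. 281.] [ 65.  91. 110.] 6976
small_clamp 0.6 [ 83. 304.] [36. 64. 88.] 323
top fit [460.2 379.6] yawdeg 7.4 err 0.084
neck_block 0.85 [215. 260.] [ 30.  33. 137.] 523
neck_block 0.67 [129. 305.] [36. 60. 91.] 710
neck_block 0.6 [213. 127.] [101.  41.  76.] 603
top fit [449.8 291.1] yawdeg 82.1 err 0.069
short_bridge 0.86 [409. 280.] [33. 46. 65.] 500
short_bridge 0.6 [330. 248.] [117.  53.  88.] 502
short_bridge 0.56 [338. 137.] [111.  51.  85.] 492
top fit [ 512.4 -270.6] yawdeg 5.8 err 0.149
large_clamp 0.66 [464. 275.] [32. 54. 80.] 593
top fit [ 521.9 -363.3] yawdeg 3.5 err 0.128
```

View pics/t21.png

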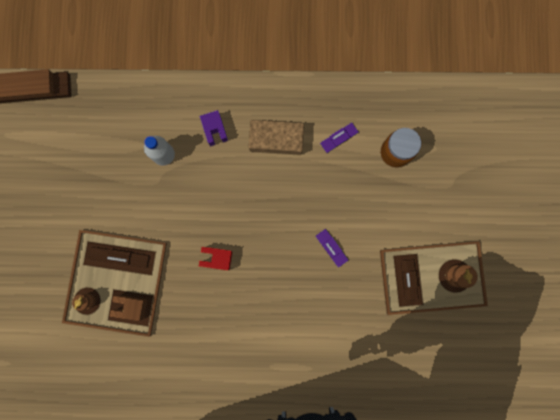

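View pics/s21.png

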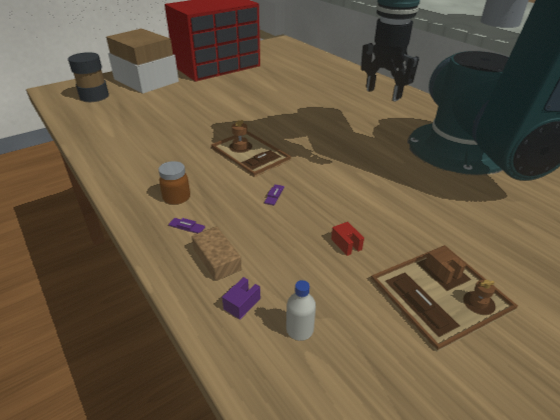

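All five things show in their inlays, the clamps are standing upright, and the bystanders and look-alikes haven't moved. The fits are within about 2 mm of target. Handing in.

```bash
python3 -c "
from station import order
print(order.hand_in())"
```

```text
the job is handed in; nothing more can be done
None
```

Both kits are made up and handed in after about 32 s of robot time. I placed them in the order you listed: long bridge, small clamp and neck block in the nearly square tray, then short bridge and large clamp in the narrow tray.

- **Position:** the last top-camera fits put every piece within about 2 mm of its inlay centre. The bridges and the block were within about 0.3° of square in that view.
- **Clamps:** both stand upright in the last scene and top pictures.
- **Left alone:** the bottle, jar, sanding block and the purple and red look-alikes are where they started in those pictures.
- **Forces:** wrist force stayed under about 9 N in every reading at the end of a move.

**Checks that disagreed or were weak:**
- **Short bridge:** the top camera put it 1.8 mm off centre along the tray's length; the wrist camera put it 0.3 mm off but turned 0.8°. One earlier top fit of it failed (error 1.31) because part of its outline was missing.
- **Small clamp:** the wrist and top cameras differed by up to 2.6 mm, about the size of the calibration error. The finder also reported both whole trays as small clamps in the last check, and I ignored those.

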